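# Bring a jar to the reading position of a sample reader

### The arm

A 6-joint arm with a two-finger parallel gripper is mounted at the origin on a cart in front of the work surface, level with it; the furniture and walls round the work are solid. World frame = base frame: x ahead of the robot, y to its left, z up, the work surface at z = 0. Lengths are in mm, angles in rad, forces in N, time in s.
With the tool pointing down it reaches from about 275 to 750 mm from the base axis. Payload 10.2 kg.
Tool frame: the origin (TCP) lies on the front face of the gripper's body, between the roots of the fingers; the fingertips stand 73 mm ahead of it and the grasp point (between the pads) lies 54 mm ahead of it; z points along the fingers, y is the line along which they close (so a half turn about z gives the same grasp; the last joint's range is limited). The gripper opens to 85 mm and grips with 20 to 120 N. Pads are 22 mm wide; open, the fingers measure 114 mm over their backs; the gripper's body (76 mm by 85 mm) begins 54 mm behind the grasp point. The pads swing forward as they close: fully open they stand 13 mm farther back than shut.
Start: joints at [-1.487, 0.313, 1.498, -0, 1.331, -0.223], TCP at [158.542, -500.496, 303.894] pointing down, gripper open.
Joint ranges: [-2.94, 2.94], [-0.97, 2.17], [0.19, 2.56], [-1.23, 4.37], [0.02, 3.11], [-2.88, 2.88]. Speed limits (rad/s): [2.39, 2.39, 3.01, 3.14, 3.14, 3.14].

### API

Orientations are given as a unit quaternion [w, x, y, z].
In Python, from rig import * gives the robot as it stands.
- The arm moves only by the tool step_arm, never from a script. Its argument "plan" is a list of rows, each an object with "offset": the shift along the tool's x, y, z in cm, a list of three; "rot": the turn, a rotation vector about the tool's x, y, z in degrees, a list of three; "gripper": the finger opening in cm, from 0 to 8.54. In form: [{"offset": [x, y, z], "rot": [wx, wy, wz], "gripper": gripper}, ...]. A call has 1 to 12 rows; each row is the pose to reach, as a shift and turn from the pose commanded when the call began, along the tool's axes at that moment; what a row does not reach only later rows make up. A row lasts 1/10 s, in which the tool goes at most 50 mm and 8.59 degrees, less where a joint would pass 70% of its speed; a pose out of reach is approached as far as the arm can. A call with a gripper value outside its range is refused whole. The fingers move at their own pace and stop on an object; "squeeze" is the grip in N (left out, the last holds). Time passes only in rows, so rows that repeat a pose let the fingers close. It gives the time, the measured TCP pose, the force, the opening and the grip force at its end, in the units of the state.
- sense(): the state, without advancing time (a new reading comes with each control period).
- capture(name): name is "scene" or "side" or "wrist"; returns a dict with "color" (420x560x3 uint8, red, green, blue), "depth" (420x560 float32, mm along the optical axis (not along the pixel's ray), 0 where there is no reading), "vertical_fov" (degrees; the focal length in pixels is half the picture's height over the tangent of half this angle, whatever the lens; pixels are square), "cx", "cy" (the principal point, pixels), "rvec" (rotation vector, rad) and "tvec" (3), from world to camera coordinates, as OpenCV has them; the wrist camera has in their place "mount" (4x4, takes a point from camera to tool coordinates, whose origin is the TCP and whose axes are the flange's). Camera axes: x right, y down, z forward; pixel columns grow to the right and rows downward; lengths in mm; the calibration is good to about 2 mm. A picture is of the moment at which its call begins: read the wrist's pose just before it.
- finish_job(): hands the job in; it is judged then, once.
The state is a dict: "time_s": time; "joints": joint angles; "dq": joint speeds; "tau": joint torques, N m; "eef_pos": TCP position; "ee_rot": TCP orientation; "force": force on the tool from outside, world axes, zero at the start; "wrist_torque": the same for the moment, N m; "grip_width": opening from 0.0 (shut) to 1.0 (fully open); "grip_force": force on a finger pad.
Only numpy, scipy, OpenCV 4.12 (cv2) and the standard library are available. Lean on these libraries where they do the work, as an engineer would, in place of code of your own. Each camera call takes 0.05 s, during which the arm holds its last target. There are 200 camera calls.

### The job

Push the carriage of the sample reader back as far as it goes, by the front face of its block, then let go so that its spring brings it back and it catches at the middle position with its jar in front of the lens. Then press the start button on top of the tower fully down and let it up again. Grasp nothing, do not touch the jars, and leave the other things where they stand.

Things in the scene. Friction and masses are not known exactly. Their poses are not given: they have to be found in the camera images.
- reader: the sample reader, fixed to the worktop: aluminium plate 8 mm thick, two 16 mm rails, back stop, and on its right a white tower 72 x 50 mm, 102 mm high, with a lens. Origin on the worktop on the carriage's centre line; +x = way the carriage is pushed, +y left. Plate x -190 to 120, y -115 to 95 mm; tower centre x 20, y -86; rails from x -100 on (only flat plate where the fingers push)
- carriage (a joint): travel of the sprung carriage along the reader's +x, m: 0 = home (where it starts), 0.080 = back stop, 0.049 = caught at the middle. The spring pushes it home with 3 N at home, 6.5 N at the back; a damper adds 40 N per m/s, friction 0.2 N. Let go beyond 0.056 it comes back at about 0.15 m/s and catches at 0.049; let go before that it goes home to 0
- push_face (a point): centre of the front face of the carriage's grey push block (moves with the carriage): upright, ribbed, 76 mm wide, 34 mm high (12 to 46 mm above the worktop), looking to the reader's -x. The block is 80 mm long; at home its face is flush with the front end of the 8 mm base plate, which the fingertips must clear as they follow
- nest (a point): centre of the floor of the round nest on the carriage (a black ring 60 mm in diameter, 12 mm high) in which the jar stands; 160 mm behind the push face and 29 mm above the worktop; moves with the carriage. At the middle position it lies in front of the lens
- jar: the screw-cap sample jar that stands loose in the nest, 45 mm in diameter, 63 mm high; origin at the centre of its underside, z up
- start (a joint): travel of the start button, m: 0 = up, 0.006 = fully down; sprung, 1.5 N to start it, 5 N fully down
- start_top (a point): centre of the top of the round start button (28 mm in diameter, in a 44 mm collar), on top of the tower, 124 mm above the worktop; moves with the button. It is pressed straight down
- catch: the spring catch: a steel finger 57 mm long, 10 mm thick, 26 mm above the worktop, on a pivot left of the carriage. The carriage's stop pin swings it aside on the way back (about 1 N more push) and, coming home, rests against its end; works by itself. Origin on its pivot
- parked_jar: a second jar of the same shape (45 mm in diameter, 63 mm high), standing on the base plate behind on the left; a bystander. Origin at the centre of its underside
- weight: brass weight, 21 mm in diameter, 24 mm high, a bystander on the worktop left of the reader. Origin under its centre
- crucible: white crucible, 44 mm in diameter, 36 mm high, a bystander left of the reader. Origin under its centre
- stopper: rubber stopper, 24 mm in diameter, 25 mm high, a bystander right of the reader. Origin under its centre
- tape: roll of tape lying flat, 69 mm in diameter, 19 mm high, a bystander right of the reader. Origin under its centre
- timer: bench timer lying flat, 62 x 66 x 18 mm, a bystander on the worktop to the right. Origin under its centre

How it is judged:
By the outcome, as a careful person would: the job done as asked, in the order asked, and still so for the second after the job is handed in, with the robot touching nothing.
It also fails if it takes over 48 s, if anything falls off the work surface, if the arm or the gripper's body presses on something with over 40 N, if the wrist force passes 120 N, or if a joint passes its speed limit or range.

## Working session

There is one attempt and no reset: what is moved stays moved. The work goes in short steps, Python scripts to look and compute and a tool call to move; the robot and the scene stay as the last step left them, time stands still between calls to the robot, and variables do not carry over. Pictures are saved under pics/ and viewed, at most 10 in all, crops included, and the job is handed in when it is done.

Besides the shell and the picture viewer there is one more tool, called after "Request:" as name(argument=value, ...) on one line, values as JSON. step_arm: Moves the arm, as the interface text tells. Its arguments: {"type":"object","properties":{"plan":{"type":"array"},"squeeze":{"type":"number"}},"required":["plan"]}

```bash
mkdir -p pics; cat > h.py <<'E'
from rig import *
import numpy as np, cv2
from scipy.spatial.transform import Rotation as R
def cam(c):
    f=210/np.tan(np.radians(c["vertical_fov"]/2)); 
    return np.array([[f,0,c["cx"]],[0,f,c["cy"]],[0,0,1]])
def pose(c,s=None):
    if "mount" in c:
        T=np.eye(4);q=s["ee_rot"];T[:3,:3]=R.from_quat([q[1],q[2],q[3],q[0]]).as_matrix();T[:3,3]=s["eef_pos"]
        M=T@np.array(c["mount"]); return M[:3,:3],M[:3,3]
    r=R.from_rotvec(np.ravel(c["rvec"])).as_matrix(); return r.T,-r.T@np.ravel(c["tvec"])
def ray(c,u,v,z,s=None):
    A,o=pose(c,s); d=A@np.linalg.inv(cam(c))@[u,v,1]; return o+d*(z-o[2])/d[2]
def cloud(c,s=None):
    A,o=pose(c,s);v,u=np.mgrid[:420,:560]; p=np.stack([u,v,np.ones_like(u)],-1)@np.linalg.inv(cam(c)).T*c["depth"][...,None]
    return p@A.T+o
def save(c,n): cv2.imwrite(f"pics/{n}.png",c["color"][...,::-1])
E
python3 - <<'E'
from h import *
import pickle
s=sense();print(s)
for n in("scene","side"):
    c=capture(n);save(c,n);pickle.dump(c,open(n+".pkl","wb"));print(n,pose(c)[1])
E
```

```text
{'time_s': 0.0, 'joints': array([-1.48740685e+00,  3.13443156e-01,  1.49846731e+00,  2.78880806e-05,
        1.33102229e+00, -2.23416166e-01]), 'dq': array([ 0.00071842, -0.00044312, -0.00027991,  0.00218845,  0.00147789,
        0.0031884 ]), 'tau': array([ 5.78255167e-04, -4.12270367e+01, -2.59746659e+01, -1.47254514e-04,
        4.13514776e-03, -1.22394638e-05]), 'eef_pos': array([ 158.52779929, -500.30677863,  303.3271461 ]), 'ee_rot': array([-6.67458742e-04,  9.88257129e-01,  1.52798555e-01,  6.03836895e-05]), 'force': array([-0.36954223, -0.71251489, -0.14963573]), 'wrist_torque': array([-0.01292947, -0.03697843,  0.03024934]), 'grip_force': 0.0, 'grip_width': 0.9948697821012341}
scene [   5.24505287 -966.50741614  691.99378629]
side [560.0463415  894.92200628 922.96269735]
```

View pics/scene.png

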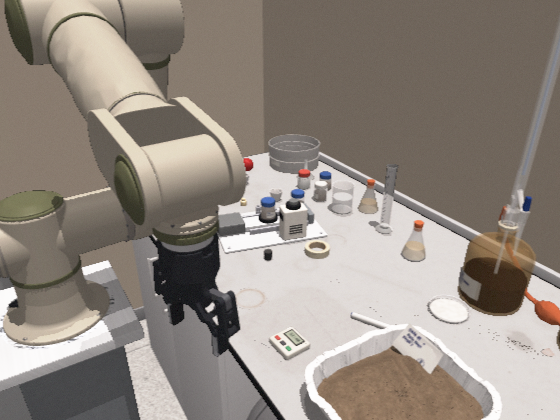

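View pics/side.png

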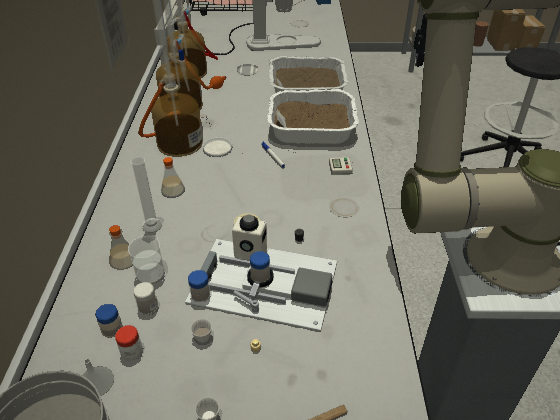

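The side view shows the plate corners at about (217,241), (337,263), (325,323), (188,303), the push block at (312,286), the jar cap at (260,260) and the button at (249,221). The scene view shows the same reader partly hidden behind the arm.

```bash
python3 - <<'E'
from h import *
import pickle
c=pickle.load(open("side.pkl","rb"))
for n,u,v,z in[("BR",217,241,8),("FR",337,263,8),("FL",325,323,8),("BL",188,303,8),("button",249,220,124),("jarcap",260,258,92),("parked",198,277,71)]:
    print(n,ray(c,u,v,z).round(1))
P=cloud(c)
for n,u,v in[("blocktop",312,283),("button",249,220)]: print(n,P[v,u].round(1))
B=P[265:305,285:335].reshape(-1,3);B=B[(abs(B[:,2]-46)<4)];h=cv2.minAreaRect(B[:,:2].astype(np.float32));print(len(B),h,cv2.boxPoints(h).round(1))
E
```

```text
BR [729.9 -45.    8. ]
FR [433.8  28.    8. ]
FL [472.3 204.7   8. ]
BL [774.4 153.3   8. ]
button [641.9   4.5 124. ]
jarcap [614.   94.1  92. ]
parked [748.2 132.4  71. ]
blocktop [498.9 127.3  48.3]
button [641.7   7.2 126.5]
901 ((499.2348327636719, 120.8712387084961), (77.5984878540039, 79.57539367675781), 76.80209350585938) [[451.6  92.2]
 [529.1  74. ]
 [546.8 149.6]
 [469.4 167.7]]
```

Request:
step_arm(plan=[{"offset": [41.8,-54.6,5],"rot": [0,0,30.8],"gripper": 0},{"offset": [41.8,-54.6,5],"rot": [0,0,30.8],"gripper": 0},{"offset": [41.8,-54.6,5],"rot": [0,0,30.8],"gripper": 0},{"offset": [41.8,-54.6,5],"rot": [0,0,30.8],"gripper": 0},{"offset": [41.8,-54.6,5],"rot": [0,0,30.8],"gripper": 0},{"offset": [41.8,-54.6,5],"rot": [0,0,30.8],"gripper": 0},{"offset": [41.8,-54.6,5],"rot": [0,0,30.8],"gripper": 0},{"offset": [41.8,-54.6,5],"rot": [0,0,30.8],"gripper": 0},{"offset": [41.8,-54.6,5],"rot": [0,0,30.8],"gripper": 0},{"offset": [41.8,-54.6,5],"rot": [0,0,30.8],"gripper": 0},{"offset": [41.8,-54.6,5],"rot": [0,0,30.8],"gripper": 0},{"offset": [41.8,-54.6,5],"rot": [0,0,30.8],"gripper": 0}])

```text
time_s: 1.3
eef_pos: [361.9, 64.6, 260.3]
ee_rot: [0.0, 0.993, -0.115, 0.0]
force: [1.3, -0.8, 1.3]
grip_width: 0.001
grip_force: 0.0
```

Request:
step_arm(plan=[{"offset": [0.8,-6.5,0.5],"rot": [0,0,0],"gripper": 0},{"offset": [0.8,-6.5,0.5],"rot": [0,0,0],"gripper": 0},{"offset": [0.8,-6.5,0.5],"rot": [0,0,0],"gripper": 0},{"offset": [0.8,-6.5,0.5],"rot": [0,0,0],"gripper": 0},{"offset": [0.8,-6.5,0.5],"rot": [0,0,0],"gripper": 0}])

```text
time_s: 1.8
eef_pos: [384.3, 122.8, 255.5]
ee_rot: [0.0, 0.993, -0.116, 0.0]
force: [0.2, -0.4, -0.3]
grip_width: 0.001
grip_force: 0.0
```

```bash
python3 - <<'E'
from h import *
import pickle
s=sense();c=capture("wrist");save(c,"w1");pickle.dump((s,c),open("w1.pkl","wb"));print(s["eef_pos"],s["ee_rot"],s["force"],pose(c,s))
E
```

```text
[384.29923607 122.8017038  255.45886346] [ 8.70218766e-05  9.93264163e-01 -1.15871891e-01  1.51758222e-06] [ 0.20154095 -0.37779049 -0.2881598 ] (array([[-0.23161802, -0.93577249, -0.26586263],
       [-0.97280538,  0.22326862,  0.06165071],
       [ 0.00166774,  0.27291202, -0.96203755]]), array([450.89839979, 108.16359744, 324.55889988]))
```

View pics/w1.png

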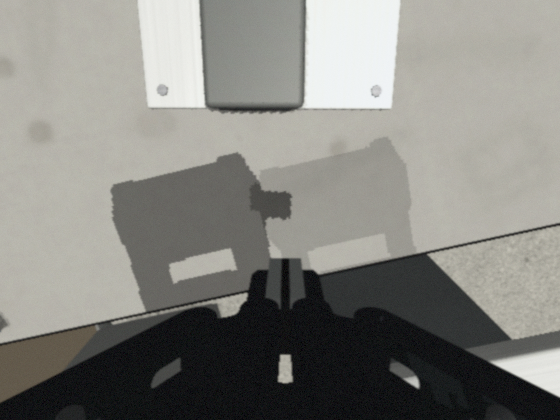

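The wrist view shows the plate's front edge from (148,108) to (392,108), with the push block's front end at u 206 to 303, v≈105. The closed fingertips are at (285,262). The tool is already square to the face.

```bash
python3 - <<'E'
from h import *
import pickle
s,c=pickle.load(open("w1.pkl","rb"));g=cv2.cvtColor(c["color"],cv2.COLOR_RGB2GRAY)
def prof(u):
    col=g[60:140,u-6:u+7].mean(1); return 60+np.argmax(np.abs(np.diff(col)))+.5
L=[(u,prof(u)) for u in(178,195,320,355)];print(L)
W=[ray(c,u,v,8,s) for u,v in L];print(np.round(W,1)); d=W[0]-W[-1];print("yaw",np.degrees(np.arctan2(-d[0],d[1])))
m=(g<140)&(g>50)
row=g[80];print("row80 edges",[u for u in range(150,390) if abs(int(row[u+2])-int(row[u-2]))>60])
for v,z in((105,46),(108,12)):
  a,b=ray(c,205.5,v,z,s),ray(c,304,v,z,s);print(a.round(1),b.round(1),((a+b)/2).round(1),np.linalg.norm(a-b))
P=cloud(c,s);B=P[5:100,215:295].reshape(-1,3);print(np.median(B[:,2]))
E
```

```text
[(178, np.float64(107.5)), (195, np.float64(107.5)), (320, np.float64(108.5)), (355, np.float64(108.5))]
[[476.5 195.    8. ]
 [473.2 180.9   8. ]
 [447.8  77.6   8. ]
 [440.9  48.6   8. ]]
yaw -13.701255952856132
row80 edges [202, 203, 204, 303, 304, 305, 306]
[470.4 164.   46. ] [453.4  92.4  46. ] [461.9 128.2  46. ] 73.64003374365714
[470.5 171.6  12. ] [451.3  91.   12. ] [460.9 131.3  12. ] 82.81026362758507
45.11315772198981
```

Request:
step_arm(plan=[{"offset": [0,-2.4,4],"rot": [0,0,0],"gripper": 0},{"offset": [0,-2.4,8],"rot": [0,0,0],"gripper": 0},{"offset": [0,-2.4,12],"rot": [0,0,0],"gripper": 0},{"offset": [0,-2.4,15],"rot": [0,0,0],"gripper": 0},{"offset": [0,-2.4,15],"rot": [0,0,0],"gripper": 0},{"offset": [0,-2.4,15],"rot": [0,0,0],"gripper": 0},{"offset": [0,-2.4,15],"rot": [0,0,0],"gripper": 0}])

```text
time_s: 2.55
eef_pos: [390.9, 146.9, 107.0]
ee_rot: [-0.0, 0.993, -0.115, 0.002]
force: [0.2, -0.2, 0.1]
grip_width: -0.001
grip_force: 0.0
```

```bash
python3 - <<'E'
from h import *
import pickle
s=sense();c=capture("wrist");save(c,"w2");P=cloud(c,s)
print(s["eef_pos"]);print("tip",P[258:300:6,277].round(0),P[258:300:6,293].round(0))
E
```

```text
[390.87756125 146.90814291 107.0369141 ]
tip [[402. 149.  37.]
 [402. 149.  43.]
 [402. 148.  50.]
 [402. 148.  55.]
 [402. 148.  60.]
 [401. 148.  63.]
 [457. 132. 176.]] [[399. 142.  36.]
 [400. 142.  43.]
 [400. 142.  50.]
 [400. 143.  54.]
 [400. 143.  60.]
 [401. 143.  65.]
 [400. 143.  69.]]
```

View pics/w2.png

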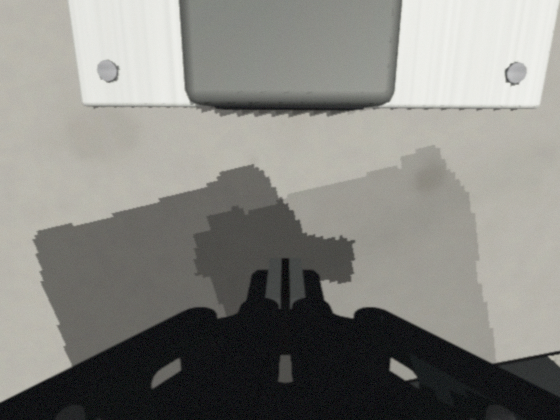

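The view shows the closed fingertips at (285,260), centred on the ribbed face (u 187–396, v≈105), tips above plate height.

Request:
step_arm(plan=[{"offset": [2.5,0,0.7],"rot": [0,0,0],"gripper": 0},{"offset": [4.5,0,0.7],"rot": [0,0,0],"gripper": 0},{"offset": [5.5,0,0.7],"rot": [0,0,0],"gripper": 0},{"offset": [6,0,0.7],"rot": [0,0,0],"gripper": 0},{"offset": [6.5,0,0.7],"rot": [0,0,0],"gripper": 0},{"offset": [7.2,0,0.7],"rot": [0,0,0],"gripper": 0},{"offset": [8,0,0.7],"rot": [0,0,0],"gripper": 0},{"offset": [9,0,0.7],"rot": [0,0,0],"gripper": 0},{"offset": [10,0,0.7],"rot": [0,0,0],"gripper": 0},{"offset": [11,0,0.7],"rot": [0,0,0],"gripper": 0},{"offset": [12,0,0.7],"rot": [0,0,0],"gripper": 0},{"offset": [12.5,0,0.7],"rot": [0,0,0],"gripper": 0}])

```text
time_s: 3.8
eef_pos: [510.5, 118.6, 98.3]
ee_rot: [0.0, 0.993, -0.115, -0.002]
force: [-7.7, -1.5, 5.7]
grip_width: 0.002
grip_force: 3.8
```

Request:
step_arm(plan=[{"offset": [0.6,0,0],"rot": [0,0,0],"gripper": 0},{"offset": [1.2,0,0],"rot": [0,0,0],"gripper": 0},{"offset": [1.6,0,0],"rot": [0,0,0],"gripper": 0},{"offset": [1.8,0,0],"rot": [0,0,0],"gripper": 0},{"offset": [1.9,0,0],"rot": [0,0,0],"gripper": 0},{"offset": [1.9,0,0],"rot": [0,0,0],"gripper": 0}])

```text
time_s: 4.4
eef_pos: [528.7, 114.3, 98.2]
ee_rot: [0.0, 0.993, -0.115, -0.002]
force: [-6.5, -1.7, 3.6]
grip_width: 0.006
grip_force: 3.1
```

Force is still only spring level, so I continue in small steps until the stop is felt.

Request:
step_arm(plan=[{"offset": [0.1,0,0],"rot": [0,0,0],"gripper": 0},{"offset": [0.2,0,0],"rot": [0,0,0],"gripper": 0},{"offset": [0.2,0,0],"rot": [0,0,0],"gripper": 0}])

```text
time_s: 4.7
eef_pos: [529.1, 114.3, 98.2]
ee_rot: [0.0, 0.993, -0.115, -0.004]
force: [-15.5, 0.6, 10.6]
grip_width: -0.003
grip_force: 7.8
```

Request:
step_arm(plan=[{"offset": [0.15,0,0],"rot": [0,0,0],"gripper": 0},{"offset": [0.15,0,0],"rot": [0,0,0],"gripper": 0},{"offset": [-4.5,0,0],"rot": [0,0,0],"gripper": 0},{"offset": [-9,0,0],"rot": [0,0,0],"gripper": 0},{"offset": [-12,0,0],"rot": [0,0,0],"gripper": 0},{"offset": [-12,0,-4],"rot": [0,0,0],"gripper": 0},{"offset": [-12,0,-9],"rot": [0,0,0],"gripper": 0},{"offset": [-12,0,-13],"rot": [0,0,0],"gripper": 0},{"offset": [-12,0,-16],"rot": [0,0,0],"gripper": 0},{"offset": [-12,0,-16],"rot": [0,0,0],"gripper": 0},{"offset": [-12,0,-16],"rot": [0,0,0],"gripper": 0}])

```text
time_s: 5.8
eef_pos: [414.9, 141.3, 258.4]
ee_rot: [-0.0, 0.993, -0.115, 0.0]
force: [-1.4, 0.7, -0.8]
grip_width: -0.003
grip_force: 0.0
```

```bash
python3 - <<'E'
from h import *
import pickle
s=sense();c=capture("side");save(c,"s2");w=capture("wrist")
pickle.dump(c,open("side2.pkl","wb"));P=cloud(c);print(s["eef_pos"],s["force"])
cv2.imwrite("pics/s2c.png",cv2.resize(c["color"][180:350,160:360,::-1],None,fx=3,fy=3,interpolation=cv2.INTER_CUBIC))
A,o=pose(w,s);Q=cloud(w,s);B=Q.reshape(-1,3);B=B[(abs(B[:,2]-45.5)<3)&(B[:,0]>430)]
r=cv2.minAreaRect(B[:,:2].astype(np.float32));print(len(B),cv2.boxPoints(r).round(1));save(w,"w3")
E
```

```text
[414.88040028 141.300367   258.4217631 ] [-1.35497503  0.65973505 -0.75204408]
7627 [[499.3  81.7]
 [547.8  70.2]
 [565.2 143.5]
 [516.7 155. ]]
```

View pics/s2c.png

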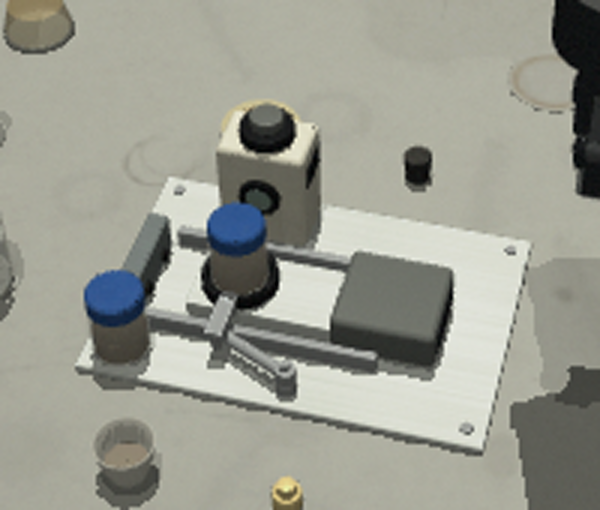

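The crop shows the carriage caught at the middle: the stop pin rests on the catch end at (240,340), and the nest's jar (237,240) is in front of the lens (260,197). The face has moved about 48 mm. Next I go over to the button.

Request:
step_arm(plan=[{"offset": [4.2,1.7,0],"rot": [0,0,0],"gripper": 0},{"offset": [8.4,3.4,0],"rot": [0,0,0],"gripper": 0},{"offset": [12.6,5.1,0],"rot": [0,0,0],"gripper": 0},{"offset": [16.8,6.8,0],"rot": [0,0,0],"gripper": 0},{"offset": [21,8.5,0],"rot": [0,0,0],"gripper": 0},{"offset": [21,8.5,0],"rot": [0,0,0],"gripper": 0},{"offset": [21,8.5,0],"rot": [0,0,0],"gripper": 0}])

```text
time_s: 6.6
eef_pos: [600.1, 10.1, 256.3]
ee_rot: [-0.0, 0.993, -0.116, -0.002]
force: [-0.6, 0.8, -0.5]
grip_width: 0.002
grip_force: 0.0
```

```bash
python3 - <<'E'
from h import *
s=sense();w=capture("wrist");save(w,"w4");Q=cloud(w,s);print(s["eef_pos"],s["time_s"])
m=(abs(Q[...,2]-124)<4)&(Q[...,0]>560);m[250:]=0
n,l,st,ce=cv2.connectedComponentsWithStats(m.astype(np.uint8))
for i in range(1,n):
  if st[i,4]>100: p=Q[l==i];print(st[i],ce[i],(p.max(0)+p.min(0)).round(1)/2,p.mean(0).round(1),ray(w,*ce[i],124,s).round(1))
E
```

```text
[600.0902254   10.10838996 256.34757557] 6.6
[ 267  128   48   49 1820] [290.55549451 152.69395604] [644.2  -2.7 122.7] [644.7  -2.9 122.9] [644.8  -2.9 124. ]
```

View pics/w4.png

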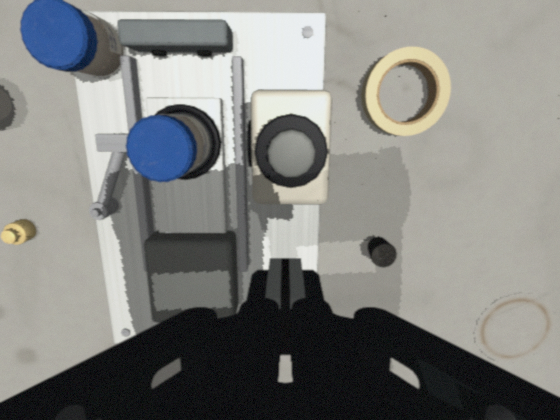

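The picture shows the grey button at (290,152) in its black collar on the tower. That puts it at world (645,-3).

Request:
step_arm(plan=[{"offset": [3,0.2,0],"rot": [0,0,0],"gripper": 0},{"offset": [4.6,0.25,0],"rot": [0,0,0],"gripper": 0},{"offset": [4.6,0.25,2.5],"rot": [0,0,0],"gripper": 0},{"offset": [4.6,0.25,4.5],"rot": [0,0,0],"gripper": 0},{"offset": [4.6,0.25,5.2],"rot": [0,0,0],"gripper": 0},{"offset": [4.6,0.25,5.2],"rot": [0,0,0],"gripper": 0},{"offset": [4.6,0.25,5.2],"rot": [0,0,0],"gripper": 0}])

```text
time_s: 7.35
eef_pos: [644.5, -2.2, 207.6]
ee_rot: [0.0, 0.993, -0.115, 0.001]
force: [0.1, 0.8, 0.1]
grip_width: 0.001
grip_force: 0.0
```

Request:
step_arm(plan=[{"offset": [0,0,0.5],"rot": [0,0,0],"gripper": 0},{"offset": [0,0,0.9],"rot": [0,0,0],"gripper": 0},{"offset": [0,0,1.2],"rot": [0,0,0],"gripper": 0},{"offset": [0,0,1.4],"rot": [0,0,0],"gripper": 0},{"offset": [0,0,1.4],"rot": [0,0,0],"gripper": 0}])

```text
time_s: 7.85
eef_pos: [644.5, -2.5, 192.6]
ee_rot: [-0.0, 0.993, -0.115, 0.0]
force: [-1.6, 0.5, 2.6]
grip_width: -0.004
grip_force: 1.9
```

Request:
step_arm(plan=[{"offset": [0,0,0.15],"rot": [0,0,0],"gripper": 0},{"offset": [0,0,0.3],"rot": [0,0,0],"gripper": 0},{"offset": [0,0,0.3],"rot": [0,0,0],"gripper": 0}])

```text
time_s: 8.15
eef_pos: [644.5, -2.5, 190.6]
ee_rot: [0.0, 0.993, -0.115, 0.0]
force: [-4.0, 1.6, 9.8]
grip_width: 0.002
grip_force: 5.4
```

Request:
step_arm(plan=[{"offset": [0,0,0.15],"rot": [0,0,0],"gripper": 0},{"offset": [0,0,0.15],"rot": [0,0,0],"gripper": 0}])

```text
time_s: 8.35
eef_pos: [644.6, -2.5, 190.4]
ee_rot: [0.0, 0.993, -0.115, 0.001]
force: [-7.9, 1.2, 18.7]
grip_width: 0.003
grip_force: 9.5
```

The button is bottomed out: 18.7 N and no further travel. Now I let it up.

Request:
step_arm(plan=[{"offset": [0,0,-1],"rot": [0,0,0],"gripper": 0},{"offset": [0,0,-4],"rot": [0,0,0],"gripper": 0},{"offset": [0,0,-8],"rot": [0,0,0],"gripper": 0},{"offset": [-4,0,-8],"rot": [0,0,0],"gripper": 0},{"offset": [-8,0,-8],"rot": [0,0,0],"gripper": 0},{"offset": [-8,0,-8],"rot": [0,0,0],"gripper": 0},{"offset": [-8,0,-8],"rot": [0,0,0],"gripper": 0},{"offset": [-8,0,-8],"rot": [0,0,0],"gripper": 0}])

```text
time_s: 9.15
eef_pos: [567.5, 15.4, 268.0]
ee_rot: [0.0, 0.993, -0.115, 0.001]
force: [-0.2, -1.1, 0.4]
grip_width: -0.005
grip_force: 0.0
```

```bash
python3 - <<'E'
from h import *
s=sense();w=capture("wrist");Q=cloud(w,s);print(s["eef_pos"],s["force"],s["time_s"])
p=Q[...,:2]-[644.6,-2.9];print("button z",np.median(Q[...,2][(np.hypot(*p.reshape(-1,2).T)<10).reshape(420,560)]))
cv2.imwrite("pics/w5.png",w["color"][...,::-1])
E
```

```text
[567.45220813  15.42674351 268.00726883] [-0.16535343 -1.05439147  0.36715967] 9.15
button z 123.09404100370719
```

View pics/w5.png

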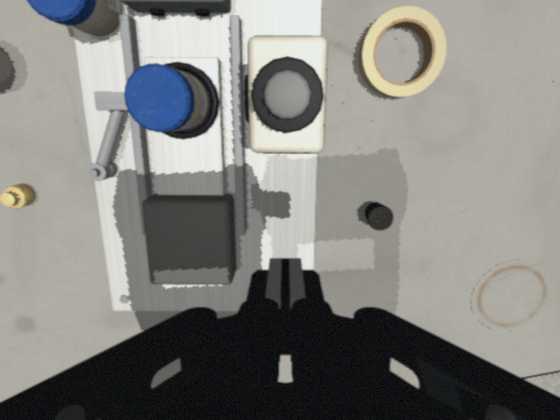

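The button (287,95) is back up, the jar (160,98) still stands in the nest at the lens, and the carriage is held by the catch (105,135). Nothing else has moved.

```bash
python3 -c "
from rig import *
print(finish_job())"
```

```text
the job is handed in; nothing more can be done
None
```

I pushed the carriage to its back stop and let go; it caught at the middle position with its jar in front of the lens. I then pressed the start button fully down and let it up, and handed the job in at about 9 s.

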